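# Lock the globe's clevis pin with its spring cotter

### The arm

A 6-joint arm with a two-finger parallel gripper is mounted at the origin on the work surface. World frame = base frame: x ahead of the robot, y to its left, z up, the work surface at z = 0. Lengths are in m, angles in degrees, forces in N, time in s.
With the tool pointing down it reaches from about 0.325 to 0.775 m from the base axis. Payload 5.5 kg.
Tool frame: the origin (TCP) lies at the centre of the arm's flange, where the gripper is bolted on; the fingertips stand 182 mm ahead of it and the grasp point (between the pads) lies 163 mm ahead of it; z points along the fingers, y is the direction in which the jaws open and shut (so a half turn about z gives the same grasp; the last joint's range is limited). The gripper opens to 88 mm and grips with 3 to 60 N. Pads are 20 mm wide; open, the fingers measure 115 mm over their backs; the gripper's body (75 mm by 178 mm) begins 61 mm behind the grasp point.
Start: joints at [-77.504, 5.22, 70.514, -0, 104.267, -3.249], TCP at [0.163, -0.578, 0.405] pointing down, gripper open.
Joint ranges: [-164.24, 164.24], [-49.07, 125.15], [9.68, 141.18], [-86.29, 266.29], [3.28, 154.24], [-151.56, 151.56]. Speed limits (degrees/s): [147.25, 147.25, 172.46, 180, 180, 180].

### API

Orientations are given as [roll, pitch, yaw] about the fixed x, y, z axes, in that order (R = Rz(yaw) Ry(pitch) Rx(roll)).
In Python, from station import r gives the robot as it stands. The module is installed in compiled form; this text tells all that it offers. Calls block until the motion is done:
- r.reach(position, orientation): joint-space move of the TCP to a pose.
- r.servo_line(position, rotation=None, speed=0.15): straight line of the TCP; rotation=None keeps the orientation; speed is the mean speed in m/s.
- r.move_joints(angles): joint-space move.
- r.let_go() and r.grab(squeeze=None): open the fingers fully, or close them until they stop; squeeze is the grip in N (None keeps the last).
- r.wait(seconds).
- r.inverse_kinematics(position, orientation): joint angles nearest the present ones, or None.
- r.sense(): the state.
- r.snapshot(name): name is "side" or "top" or "wrist"; returns a dict with "frame" (384x512x3 uint8, red, green, blue), "fx", "fy", "cx", "cy" (pixels), "R" (3x3) and "t" (3): a world point X has camera coordinates R X + t. Camera axes: x right, y down, z forward; pixel columns grow to the right and rows downward; lengths in m; the calibration is good to about 2 mm. A picture is of the moment at which its call begins. There is no depth.
A pose or a line that the arm cannot do raises r.IKError and nothing moves.
- r.hand_in(): hands the job in, once; it reports no verdict.
The state is a dict: "clock": time; "joints": joint angles; "joint_vel": joint speeds; "joint_torque": joint torques, N m; "tcp_pos": TCP position; "orientation": TCP orientation; "contact_force": force on the tool from outside, world axes, zero at the start; "torque": the same for the moment, N m; "opening": finger opening in m.
Only numpy, scipy, OpenCV 4.12 (cv2) and the standard library are available. Lean on these libraries where they do the work, as an engineer would, in place of code of your own. Each camera call takes 0.05 s, during which the arm holds its last target. There are 200 camera calls.

### The job

The blue snow globe's beech base is not yet locked to its display mount: push the brass pin fully home by its head, then take the spring cotter from its beech post and push its straight leg down through the pin's cross hole until the sprung arm snaps over the pin and the red grip is pressed fully down onto it, and let go. The pin's bore is far oversize, so find the hole by feel and go gently: never put more than 20 N on the mount or pin, with the cotter or the fingers. Leave the other things on the shelf where they are.

Things in the scene. Friction and masses are not known exactly. Their poses are not given: they have to be found in the camera images.
- bore (a point): Centre of the mount's bore, midway between its steel cheeks, 50 mm up; y = bore axis, z up, -x front. The bore is oversize: the pin is set level and parallel to it, but its axis is anywhere within 5.5 mm sideways (x) and 5 mm up or down (z) of this point, new each time; it cannot shift that way. This offset is not reported: feel or look for it.
- mount: Fixed display mount with the pin; origin on the table under the bore centre, same axes. Two cheeks, outer faces at y = -17 and +17 mm, tops 18 mm above the bore centre, 46 mm long in x; behind them a beech lug leads to the beech base and blue globe (axis at x = +90 mm, 96 mm wide, 102 mm tall).
- pin (a joint): Brass pin's slide (m): 0 = home, a hard stop; negative = drawn out to -y; starts at -0.016 to -0.028. Slides with about 3 N. Shank 22 mm across; round head 32 mm across, outer face at y = joint - 25 mm in the bore frame. Upright cross hole 7.6 (x) by 8 mm, sharp-edged, mouth 8 mm above the axis, centre at y = joint + 26 mm, the shank's end at joint + 38 mm; only when home is the hole out of the cheek.
- clip_grip (a point): Spring cotter's grip centre, on its straight leg's axis; z up along the leg. Red grip 13 (x) by 12 (y) mm, from 10 mm above to 32 mm below this point (shoulder); pinch its y faces. A wire bow rises 22 mm above. The sprung arm is on the +x side, 5 to 19 mm from the leg's axis. To fit the pin, the cotter's x must lie along the bore's x, either way round.
- clip: The loose spring cotter (about 45 g), steel wire with a red grip; origin and axes as clip_grip. It starts upright in a fixed beech post (60 mm tall, foot 70 by 60 mm), leg in the post's hole, shoulder on its top: lift it straight up 50 mm to clear.
- clip_tip (a point): End of the cotter's straight leg (6 mm thick, 48 mm long below the shoulder), 80 mm below clip_grip. Fitted, the leg is through the cross hole and the shoulder on the pin's crown: clip_grip 43 mm above the pin's axis, so 38 to 48 mm above the bore centre.
- clip_seat: Dark steel plate, 13 by 12 by 3 mm, that forms the shoulder under the cotter's red grip; origin at its underside, 32 mm below clip_grip. It must be pressed down onto the pin's crown (a few N) to seat the cotter.
- clip_arm (a joint): Opening angle (rad) of the cotter's sprung arm, 0 = closed. Pushed down on the pin, the arm is spread to about 0.06 (from clip_grip about 60 mm above the pin's axis), then (push of 2 to 8 N) snaps under the pin, back to 0.03 or less, after about 10 mm. Then the shoulder meets the pin, a hard stop: creep onto it.
- tin: Bystander: screw-top tin canister, 76 mm wide, 95 mm tall, green lid; loose, to be left alone. Origin at the centre of its underside.
- bear: Bystander: ceramic bear cub, white, 62 mm wide, 90 mm tall; loose, to be left alone. Origin at the centre of its underside.
- vane: Bystander: copper weathervane figure, on a foot 64 mm wide, cross arm 106 mm, 125 mm tall; loose, to be left alone. Origin at the centre of its underside.
- spare_globe: Bystander: spare blue glass globe, 76 mm wide, 80 mm tall; loose, to be left alone. Origin at the centre of its underside.
- spare_base: Bystander: spare turned beech base, 90 mm wide, 34 mm tall; loose, to be left alone. Origin at the centre of its underside.
- flakes: Bystander: white jar, 52 mm wide, 75 mm tall; loose, to be left alone. Origin at the centre of its underside.
Things that resemble listed ones, but are neither listed nor needed, are in the scene too. There is more than one size of the mount; the job needs the smaller. There is more than one size of the clip; the job needs the larger.

How it is judged:
By the outcome, as a careful person would: the job done as asked, in the order asked, and still so for the second after the job is handed in, with the robot touching nothing.
It also fails if it takes over 72 s, if anything falls off the work surface, if the arm or the gripper's body presses on something with over 40 N, if the wrist force passes 120 N, or if a joint passes its speed limit or range.

## Working session

There is one attempt and no reset: what is moved stays moved. The work goes in short steps, each a Python script; the robot and the scene stay as the last script left them, time stands still between calls to the robot, and variables do not carry over. Pictures are saved under pics/ and viewed, about 8 in all and at most 12, crops included, and the job is handed in when it is done.

```bash
mkdir -p pics
cat > h.py <<'E'
import numpy as np, cv2
from station import r
def snap(n,f):
    d=r.snapshot(n); cv2.imwrite(f'pics/{f}.png',d['frame'][:,:,::-1]); 
    np.savez(f'pics/{f}.npz',**{k:np.array(d[k]) for k in d}); return d
def ray(d,u,v):
    R=np.array(d['R']);t=np.array(d['t']).ravel()
    return -R.T@t, R.T@np.array([(u-d['cx'])/d['fx'],(v-d['cy'])/d['fy'],1])
def onz(d,u,v,z):
    c,k=ray(d,u,v); return c+k*(z-c[2])/k[2]
def proj(d,X):
    p=np.array(d['R'])@np.array(X)+np.array(d['t']).ravel(); return d['fx']*p[0]/p[2]+d['cx'],d['fy']*p[1]/p[2]+d['cy']
def tri(d1,p1,d2,p2):
    c1,k1=ray(d1,*p1);c2,k2=ray(d2,*p2)
    s=np.linalg.lstsq(np.c_[k1,-k2],c2-c1,rcond=None)[0]
    a=c1+k1*s[0];b=c2+k2*s[1]; return (a+b)/2,np.linalg.norm(a-b)
def load(f): return {k:v for k,v in np.load(f'pics/{f}.npz').items()}
E
python3 - <<'E'
from h import *
a=snap('top','top0');b=snap('side','side0')
for d in(a,b):print(d['fx'],np.round(ray(d,256,192),3))
s=r.sense();print(s['clock'],s['contact_force'],s['orientation'],s['opening'])
cv2.imwrite('pics/both.png',cv2.resize(np.vstack([a['frame'],b['frame']])[:,:,::-1],None,fx=.78,fy=.78))
E
```

```text
414.3905380535576 [[ 0.465  0.034  1.313]
 [ 0.112 -0.039 -0.993]]
453.53789957280026 [[ 0.464 -0.975  0.693]
 [ 0.083  0.851 -0.518]]
0.1 [ 0.34018259  0.32023368 -1.20343059] [-1.79899621e+02 -5.83722458e-03  1.57465667e+01] 0.08799937975253318
```

View pics/top0.png

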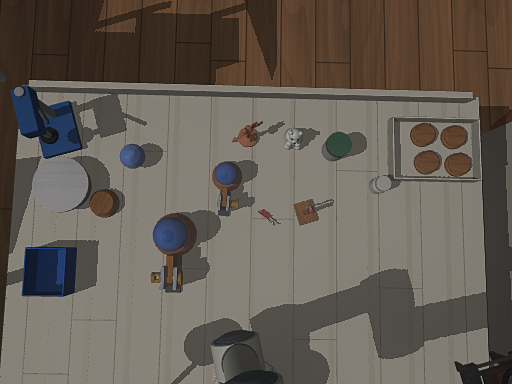

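View pics/side0.png

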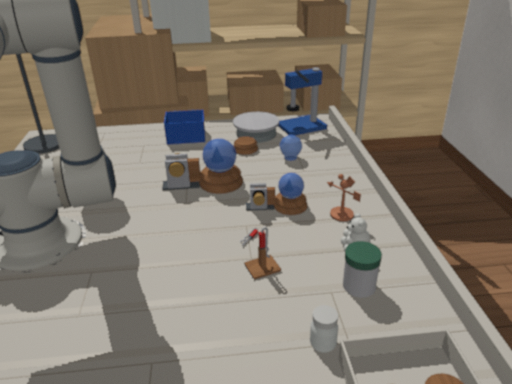

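Top view: the small mount is at (227,200) with its pin head at (235,204). The large mount at (172,275) is rejected. One red clip is in a post at (307,209), and another lies loose at (268,215), so it is rejected for not being in a post. I'll compute positions and take wrist views.

Run:
```python
from h import *
a=load('top0')
for n,p,z in[('globe',(227,175),.06),('mount',(224,203),.06),('head',(235,204),.05),('postclip',(307,209),.09),('foot',(306,212),.01),('lying',(268,215),.01)]: print(n,np.round(onz(a,*p,z),3))
g=onz(a,224,203,.06)
c=onz(a,307,209,.09)
d=r.snapshot('wrist');print('wristcam in tool:',np.round(ray(d,256,192),3),d['fx'])
m=(g+c)/2
q=[m[0]-.06,m[1],.44]
r.reach(q,[180,0,0]);
w=snap('wrist','w1');print(np.round(ray(w,256,192),3),r.sense()['clock'],q)
crop=[cv2.resize(a['frame'][185:235,285:345],(0,0),fx=6,fy=6),cv2.resize(load('side0')['frame'][220:280,225:297],(0,0),fx=5,fy=5)]
cv2.imwrite('pics/w1b.png',np.hstack([cv2.resize(w['frame'],(512,384)),cv2.resize(crop[1],(288,384))])[:,:,::-1])
```

```text
globe [0.657 0.075 0.06 ]
mount [0.571 0.082 0.06 ]
head [0.57  0.049 0.05 ]
postclip [ 0.556 -0.166  0.09 ]
foot [ 0.552 -0.176  0.01 ]
lying [ 0.54  -0.056  0.01 ]
wristcam in tool: [[ 0.238 -0.556  0.385]
 [-0.267 -0.089 -0.96 ]] 333.55081732682567
[[ 0.582 -0.043  0.421]
 [-0.282 -0.015 -0.96 ]] 2.4667 [np.float64(0.5036081526468932), np.float64(-0.041893905457598066), 0.44]
```

View pics/w1b.png

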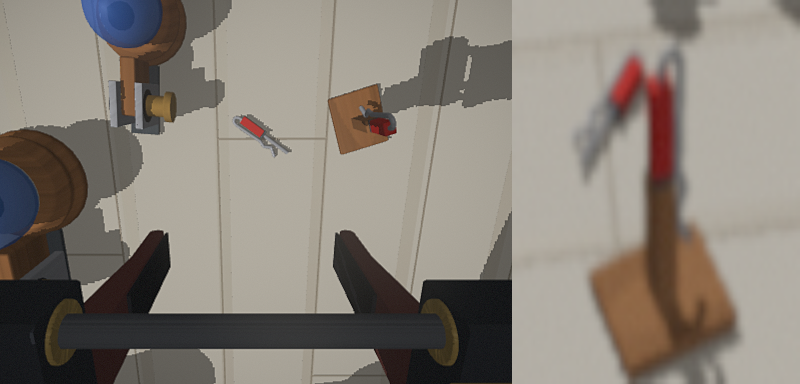

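Wrist view: the mount with the brass head is at (168,105), turned slightly. The post clip at (380,125) is upright in its tilted post, and the lying clip is at (258,130). The choice is confirmed: upright clip in the post, and the smaller mount. Now close overhead views of each.

Run:
```python
from h import *
r.reach([.475,-.165,.36],[180,0,0]); a=snap('wrist','wc')
r.reach([.485,.07,.33],[180,0,0]); b=snap('wrist','wm')
print(r.sense()['clock'],[np.round(ray(d,256,192),3).tolist() for d in(a,b)])
f=lambda d,u,v:cv2.resize(d['frame'][v-95:v+95,u-100:u+100],(400,380),interpolation=cv2.INTER_CUBIC)
import sys
pc=proj(a,[.555,-.166,.09]);pm=proj(b,[.571,.07,.05]);print(pc,pm)
def crop(d,p):
    u=int(np.clip(p[0],100,412));v=int(np.clip(p[1],95,289));print('orig',u-100,v-95);return f(d,u,v)
cv2.imwrite('pics/c2.png',np.hstack([crop(a,pc),crop(b,pm)])[:,:,::-1])
```

```text
4.1583 [[[0.553, -0.165, 0.342], [-0.28, -0.014, -0.96]], [[0.563, 0.07, 0.312], [-0.28, -0.015, -0.96]]]
(np.float64(252.6587741100584), np.float64(92.04671010420243)) (np.float64(251.01457542134463), np.float64(83.87230453362255))
orig 152 0
orig 151 0
```

View pics/c2.png

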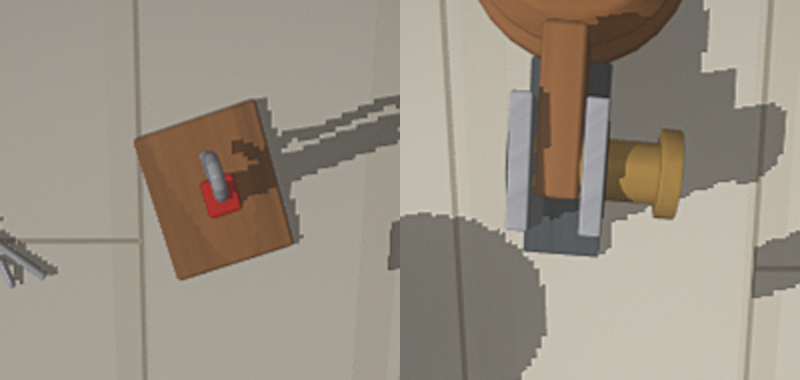

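Left: the red grip top is at crop (221,197), with the bow and arm going up-left, so clip yaw is about +18°. Right: cheeks at (520,160) and (593,165), head at (668,175), mount yaw about -3°, pin drawn out. Now I'll measure them numerically.

Run:
```python
from h import *
a=load('wc');b=load('wm');s0=load('side0')
def mask(d,lo,hi,roi):
    hsv=cv2.cvtColor(d['frame'],cv2.COLOR_RGB2HSV); m=cv2.inRange(hsv,np.array(lo),np.array(hi)); k=np.zeros_like(m);x0,y0,x1,y1=roi;k[y0:y1,x0:x1]=m[y0:y1,x0:x1];return k
def rect(m,d,z,n):
    cs=sorted(cv2.findContours(m,0,cv2.CHAIN_APPROX_NONE)[0],key=cv2.contourArea)[-2:]
    for c in cs:
        R=cv2.minAreaRect(c);bx=cv2.boxPoints(R)
        W=np.array([onz(d,*p,z) for p in bx]);e1=W[1]-W[0];e2=W[2]-W[1]
        print(n,'px',np.round(R[0],1),'W',np.round(W.mean(0),4),'edges mm',np.round([np.linalg.norm(e1)*1e3,np.linalg.norm(e2)*1e3],1),'yaw',round(np.degrees(np.arctan2(e1[1],e1[0])),1),round(np.degrees(np.arctan2(e2[1],e2[0])),1),'bbox',cv2.boundingRect(c))
hs=cv2.cvtColor(b['frame'],cv2.COLOR_RGB2HSV)
print('cheek hsv',hs[80,151+58],hs[80,151+96],'brass',hs[85,151+112],'floor',hs[150,270],hs[85,151+134])
rect(mask(a,(0,190,60),(7,255,255),(230,70,290,130)),a,.102,'red')
rect(mask(a,(5,90,40),(16,185,200),(200,30,310,150)),a,.012,'postfoot')
rect(mask(b,(100,5,120),(135,60,255),(190,20,260,130)),b,.068,'cheek')
m=mask(b,(17,120,40),(28,255,255),(245,40,305,130));rect(m,b,.05,'brass')
print([ (x,np.flatnonzero(m[:,x])[[0,-1]]) for x in range(254,295,3) if m[:,x].any()])
```

```text
cheek hsv [120   6 164] [120   5 164] brass [ 18 130 122] floor [ 21  24 199] [ 18 140 164]
red px [253.   93.5] W [ 0.554  -0.1662  0.102 ] edges mm [0. 2.] yaw 0.0 0.1 bbox (253, 92, 1, 4)
red px [265.   88.5] W [ 0.5573 -0.1744  0.102 ] edges mm [0.  0.7] yaw 0.0 0.7 bbox (265, 88, 1, 2)
postfoot px [259.7  94.7] W [ 0.5521 -0.1731  0.012 ] edges mm [58.4 67.9] yaw -73.1 -159.3 bbox (219, 50, 79, 90)
cheek px [247.4  82.8] W [0.5705 0.0726 0.068 ] edges mm [45.6  7.2] yaw -4.9 -93.9 bbox (240, 48, 16, 70)
cheek px [209.8  80. ] W [0.5724 0.0986 0.068 ] edges mm [45.   7.2] yaw -4.8 -92.2 bbox (204, 46, 13, 69)
brass px [254.  93.] W [0.5645 0.0677 0.05  ] edges mm [0. 0.] yaw 0.0 0.0 bbox (254, 93, 1, 1)
brass px [272.9  86.1] W [0.5692 0.0536 0.05  ] edges mm [30.7 27.4] yaw -2.8 -92.6 bbox (254, 65, 39, 44)
[(254, array([91, 96])), (257, array([71, 90])), (260, array([71, 91])), (263, array([71, 97])), (266, array([71, 99])), (269, array([ 72, 100])), (272, array([ 72, 100])), (275, array([ 72, 101])), (278, array([ 72, 108])), (281, array([ 67, 108])), (284, array([ 65, 108])), (287, array([ 66, 107])), (290, array([66, 97]))]
```

Run:
```python
from h import *
a=load('wc');b=load('wm');s0=load('side0')
hsv=cv2.cvtColor(a['frame'],cv2.COLOR_RGB2HSV);m=(((hsv[...,0]>170)|(hsv[...,0]<4))&(hsv[...,1]>170)).astype(np.uint8)
m[:, :235]=0;m[:,290:]=0;m[:70]=0;m[130:]=0
ys,xs=np.nonzero(m);print('red',xs.min(),xs.max(),ys.min(),ys.max(),len(xs))
c=max(cv2.findContours(m,0,1)[0],key=cv2.contourArea);R=cv2.minAreaRect(cv2.convexHull(c));W=np.array([onz(a,*p,.102) for p in cv2.boxPoints(R)]);print(R,np.round(W,4),W.mean(0))
bore=np.array([.5715,.0856]);y=np.radians(-4.3);ex=np.array([np.cos(y),np.sin(y)]);ey=np.array([-ex[1],ex[0]])
for p in[(281,86.7),(286,86.5),(267,86)]:
  for z in(.045,.05,.055):
    d=onz(b,*p,z)[:2]-bore;print(p,z,'pin in bore frame mm',np.round([d@ex*1e3,d@ey*1e3],1))
# side view: red & brass of small mount
for n,X in[('clip',[.555,-.166,.092]),('bore',[*bore,.05])]:print(n,proj(s0,X))
S=s0['frame'];h2=cv2.cvtColor(S,cv2.COLOR_RGB2HSV)
q=((h2[...,0]>15)&(h2[...,0]<26)&(h2[...,1]>110)).astype(np.uint8);q[:180]=0;q[215:]=0;q[:,:245]=0;q[:,285:]=0
for c in cv2.findContours(q,0,1)[0]:print('sidebrass',cv2.boundingRect(c),cv2.contourArea(c))
q=(((h2[...,0]>170)|(h2[...,0]<4))&(h2[...,1]>150)).astype(np.uint8)
for c in cv2.findContours(q,0,1)[0]:print('sidered',cv2.boundingRect(c))
cv2.imwrite('pics/s3.png',np.vstack([cv2.resize(S[170:220,230:310],(640,400)[::1],interpolation=cv2.INTER_CUBIC)])[:,:,::-1])
```

```text
red 253 271 87 108 174
((262.00921630859375, 97.6972427368164), (18.00713348388672, 16.28304672241211), 73.3007583618164) [[ 0.5553 -0.1652  0.102 ]
 [ 0.5584 -0.1759  0.102 ]
 [ 0.547  -0.1797  0.102 ]
 [ 0.5438 -0.1689  0.102 ]] [ 0.55114876 -0.17242453  0.102     ]
(281, 86.7) 0.045 pin in bore frame mm [  0.5 -38.5]
(281, 86.7) 0.05 pin in bore frame mm [  0.4 -38.1]
(281, 86.7) 0.055 pin in bore frame mm [  0.3 -37.7]
(286, 86.5) 0.045 pin in bore frame mm [  1.  -42.3]
(286, 86.5) 0.05 pin in bore frame mm [  0.8 -41.8]
(286, 86.5) 0.055 pin in bore frame mm [  0.7 -41.3]
(267, 86) 0.045 pin in bore frame mm [  0.2 -27.8]
(267, 86) 0.05 pin in bore frame mm [  0.1 -27.6]
(267, 86) 0.055 pin in bore frame mm [ -0.  -27.4]
clip (np.float64(262.4090180389877), np.float64(233.2228900903609))
bore (np.float64(257.479874707128), np.float64(190.9359658690793))
sidebrass (254, 192, 10, 13) 92.5
sidered (259, 233, 6, 15)
sidered (251, 230, 6, 7)
```

Clip grip at (0.551,-0.172), yaw 17.5°. Bore at (0.5715,0.0856), yaw -4.3°. Pin drawn out about 18 mm. Pushing the pin with closed fingers in force-checked steps.

```bash
cat >> h.py <<'E'
bore=np.array([.5715,.0856]);_y=np.radians(-4.3)
ex=np.array([np.cos(_y),np.sin(_y)]);ey=np.array([-ex[1],ex[0]])
def W(x,y,z): return [*(bore+ex*x*1e-3+ey*y*1e-3),z]   # mm bore frame -> world
def B(p): d=np.array(p[:2])-bore; return np.array([d@ex,d@ey])*1e3
def F(n=3):
    f=[]
    for _ in range(n): r.wait(.01); f.append(r.sense()['contact_force'])
    f=np.mean(f,0); return np.array([f[:2]@ex,f[:2]@ey,f[2]])
E
python3 - <<'E'
from h import *
r.grab(5)
r.reach(W(.5,-75,.30),[180,0,-4.3]); r.servo_line(W(.5,-75,.224),speed=.15)
r.wait(.2);f0=F(5);print(r.sense()['clock'],f0,r.sense()['opening'])
r.servo_line(W(.5,-64,.224),speed=.06)
y=-64;c=None;log=[]
while y<-30:
    y+=1 if (c is None or y<c+14) else .4
    r.servo_line(W(.5,y,.224),speed=.03)
    f=(F(2)-f0);log.append((round(y,1),*np.round(f,1)))
    if c is None and f[1]<-1.2:c=y
    if f[1]<-7.5 or np.abs(f).max()>9:break
print(log,c,B(r.sense()['tcp_pos']),r.sense()['clock'])
E
```

```text
6.9 [-0.18694222  0.10549012 -0.2428058 ] 0.0005435151870697832
[(-63, np.float64(0.5), np.float64(0.2), np.float64(0.4)), (-62, np.float64(0.7), np.float64(0.2), np.float64(-0.1)), (-61, np.float64(-0.5), np.float64(0.3), np.float64(0.7)), (-60, np.float64(0.5), np.float64(0.1), np.float64(-0.0)), (-59, np.float64(0.5), np.float64(0.1), np.float64(0.1)), (-58, np.float64(0.1), np.float64(-0.6), np.float64(0.4)), (-57, np.float64(-0.1), np.float64(-0.5), np.float64(-0.2)), (-56, np.float64(0.2), np.float64(-0.0), np.float64(-0.0)), (-55, np.float64(0.3), np.float64(-0.4), np.float64(0.6)), (-54, np.float64(0.0), np.float64(-0.6), np.float64(0.2)), (-53, np.float64(-0.3), np.float64(-1.7), np.float64(1.0)), (-52, np.float64(0.0), np.float64(-2.7), np.float64(0.5)), (-51, np.float64(0.2), np.float64(-2.7), np.float64(0.3)), (-50, np.float64(-0.1), np.float64(-3.1), np.float64(0.5)), (-49, np.float64(0.1), np.float64(-3.0), np.float64(0.9)), (-48, np.float64(0.2), np.float64(-2.7), np.float64(-0.1)), (-47, np.float64(0.4), np.float64(-2.3), np.float64(0.9)), (-46, np.float64(0.0), np.fl
[... 760 characters left out ...]
float64(0.6), np.float64(-2.4), np.float64(0.4)), (-36.2, np.float64(0.4), np.float64(-2.7), np.float64(1.4)), (-35.8, np.float64(0.4), np.float64(-2.5), np.float64(0.8)), (-35.4, np.float64(0.8), np.float64(-3.6), np.float64(0.9)), (-35.0, np.float64(0.4), np.float64(-2.1), np.float64(0.8)), (-34.6, np.float64(0.7), np.float64(-3.4), np.float64(0.8)), (-34.2, np.float64(1.0), np.float64(-3.3), np.float64(0.4)), (-33.8, np.float64(0.1), np.float64(-4.9), np.float64(1.0)), (-33.4, np.float64(1.0), np.float64(-6.0), np.float64(1.8)), (-33.0, np.float64(0.3), np.float64(-7.0), np.float64(1.1)), (-32.6, np.float64(-0.4), np.float64(-8.3), np.float64(1.4))] -53 [  0.53148069 -33.55550114] 18.1667
```

Sliding at about 2.7 N, then a hard stop at 8 N, so the pin is home. Now a look at the cross hole, then the clip.

Run:
```python
from h import *
r.servo_line(W(.5,-45,.224),speed=.1); r.servo_line(W(.5,-45,.30),speed=.25)
p=W(-78,26,.29);r.reach(p,[180,0,-4.3]); d=snap('wrist','wh')
print(r.sense()['clock'])
f=d['frame'];u,v=proj(d,W(0,26,.061));print(u,v)
u=int(u);v=int(v);y0=max(v-70,0);cv2.imwrite('pics/h1.png',cv2.resize(f[y0:y0+140,u-100:u+100],None,fx=4,fy=4,interpolation=cv2.INTER_CUBIC)[:,:,::-1]);print(u-100,y0)
r.let_go(); r.reach([.5511,-.1724,.33],[180,0,17.5]); 
w=snap('wrist','wc2');print(r.sense()['clock'])
```

```text
19.45
251.84257496658265 92.42122007859543
151 22
22.0167
```

View pics/h1.png

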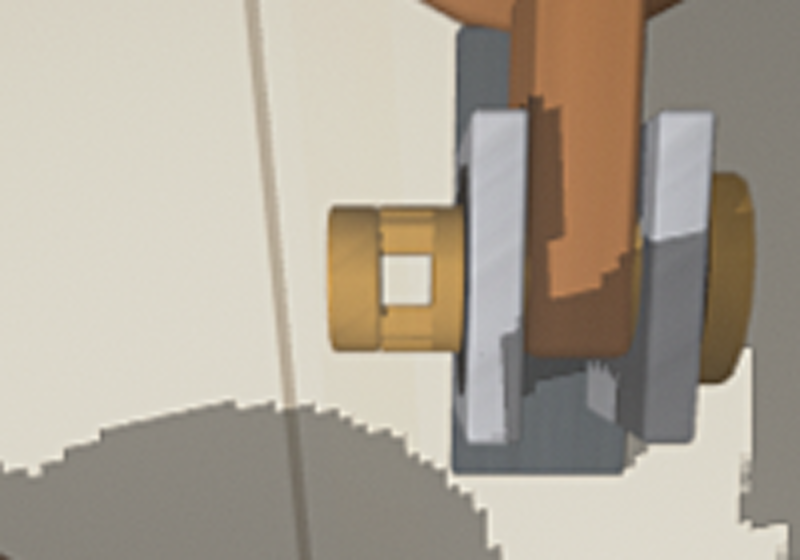

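The picture shows the pin home, its hole visible at crop (407,279), the head tight against the right cheek, and the shank end clear of the left cheek. Now grasping the cotter and lifting it straight up.

Run:
```python
from h import *
d=load('wh')
for z in(.053,.058,.063):print('hole bore-frame',B(onz(d,252.4,91.4,z)))
r.servo_line([.5511,-.1724,.259],speed=.12); f0=F(4); r.grab(35); s=r.sense();print('open',s['opening'],F(4)-f0)
r.servo_line([.5511,-.1724,.335],speed=.06);print(F(4)-f0,r.sense()['opening'])
r.reach(W(0,26,.36),[180,0,-4.3]);
h=snap('wrist','g1');s=snap('side','g1s');print(r.sense()['clock'])
u,v=map(int,proj(s,W(0,26,.14)));print(u,v)
cv2.imwrite('pics/g.png',np.hstack([h['frame'],cv2.resize(s['frame'][v-72:v+72,u-54:u+54],(288,384),interpolation=cv2.INTER_CUBIC)])[:,:,::-1])
print('tip pred',proj(h,W(0,26,.36-.163-.004-.08+.008)),'side',u-54,v-72)
```

```text
hole bore-frame [ 0.62273919 25.63499153]
hole bore-frame [ 0.59845348 25.65625468]
hole bore-frame [ 0.57416777 25.67751782]
open 0.01195058287091712 [-0.36540775 -0.18733451 -0.528102  ]
[-0.5171013  -0.51748191 -1.07573636] 0.012016955957340064
26.625
256 157
tip pred (np.float64(249.78812091179546), np.float64(211.08840231524422)) side 202 85
```

View pics/g.png

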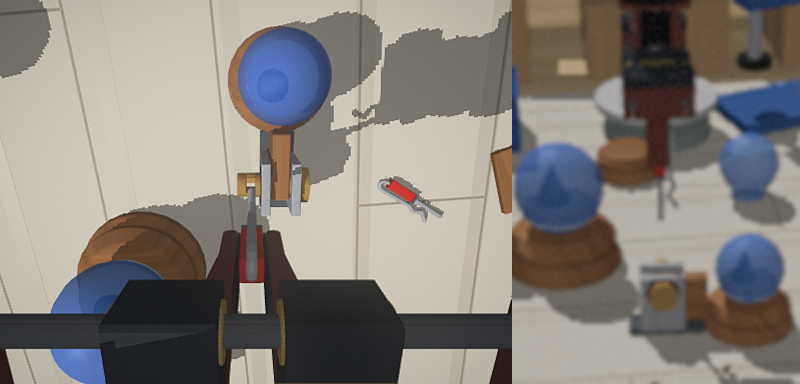

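The cotter is held at 12.0 mm with no slip, arm towards +x, which is the camera side, so it hides the leg tip at about (250,211). I'll find x and y by feel, touching the shank's +x side and then its end face with the leg.

```bash
cat >> h.py <<'E'
def touch(x,y,z,dx,dy,nmax,step=.5,th=1.2):
    r.wait(.15); f0=F(5); i=0;log=[]
    while i<nmax:
        i+=1; r.servo_line(W(x+dx*step*i,y+dy*step*i,z),speed=.025); f=F(3)-f0; k=-(f[0]*dx+f[1]*dy)
        p=B(r.sense()['tcp_pos']);log.append((round(float(p@[abs(dx),abs(dy)]),2),round(float(k),1)))
        if k>2.5*th or (len(log)>1 and k>th and log[-2][1]>.6*th) :break
    print(log[-6:]);return log
E
python3 - <<'E'
from h import *
r.grab(50)
r.reach(W(24,31,.36),[180,0,-4.3]); r.servo_line(W(24,31,.287),speed=.12); r.servo_line(W(18.5,31,.287),speed=.06)
touch(18.5,31,.287,-1,0,16)
r.servo_line(W(22,31,.287),speed=.08);r.servo_line(W(22,48,.293),speed=.12);r.servo_line(W(7.5,48,.293),speed=.12);r.servo_line(W(7.5,44,.293),speed=.06)
touch(7.5,44,.293,0,-1,13)
r.servo_line(W(7.5,46,.293),speed=.06); r.servo_line(W(7.5,46,.33),speed=.12)
s=r.sense();print(s['clock'],s['opening'])
E
```

```text
[(15.47, -0.4), (14.99, -0.2), (14.48, 0.0), (13.98, -0.1), (13.57, 0.9), (13.15, 2.8)]
[(42.98, 0.5), (42.49, -0.3), (41.95, 0.4), (41.47, 0.4), (41.05, 0.9), (40.74, 2.3)]
35.225 0.011503872828006492
```

Run:
```python
from h import *
X,Y=-.15,26.4
r.servo_line(W(X,Y,.33),speed=.1);r.servo_line(W(X,Y,.314),speed=.08);r.wait(.15);f0=F(5)
log=[];z=.314
while z>.283:
    z-=.001;r.servo_line(W(X,Y,z),speed=.03);f=F(2)-f0;log.append((round(z*1e3),*[round(float(v),1) for v in f]))
    if np.abs(f).max()>2.8:break
print(log);s=r.sense();print(s['tcp_pos'],B(s['tcp_pos']),s['clock'])
```

```text
[(313, 0.3, 0.2, -0.8), (312, -0.0, 0.4, -0.0), (311, -0.1, 0.7, -0.2), (310, 0.3, -0.3, -0.2), (309, 0.2, 0.5, 0.7), (308, 0.8, -0.1, 0.3), (307, -0.5, 0.0, -0.0), (306, 0.4, -0.4, 0.4), (305, -0.5, 0.8, 0.7), (304, -0.5, 1.0, 0.4), (303, 0.0, -0.4, -0.6), (302, -0.2, -0.1, 0.1), (301, -0.2, 0.3, -0.2), (300, 0.2, -0.9, -0.0), (299, 0.2, -0.1, -0.1), (298, -0.4, 0.0, 0.2), (297, -0.5, 0.4, 0.7), (296, -0.1, 0.5, -0.2), (295, -0.2, 0.1, -0.2), (294, -0.0, 1.3, -0.2), (293, 0.3, -0.1, -0.4), (292, -0.6, 0.4, -0.1), (291, -0.2, 0.0, -0.1), (290, -0.1, 0.1, 0.0), (289, -0.3, 0.3, 0.7), (288, 0.2, 0.4, 0.5), (287, -0.1, 0.2, 0.0), (286, 0.2, 0.2, 0.4), (285, 0.2, 0.2, 0.0), (284, -0.1, 0.9, -0.0), (283, -0.3, -0.5, -0.2)]
[0.57331084 0.11193245 0.28290842] [-0.16862923 26.3941069 ] 44.3917
```

The leg is in the hole without resistance. Continuing through the snap to the seat.

Run:
```python
from h import *
X,Y=-.15,26.4
r.wait(.1);f0=F(5);log=[];z=.283;pk=0;sn=False
while z>.250:
    z-=.0005 if sn else .001;r.servo_line(W(X,Y,z),speed=.025);f=F(2)-f0;a=r.sense()['tcp_pos'][2];log.append((round(z*1e3,1),round(a*1e3,1),*[round(float(v),1) for v in f]))
    pk=max(pk,f[2])
    if pk>2 and f[2]<pk-1.3 and f[2]<1.5: sn=True
    if f[2]>(7 if sn else 11) or np.abs(f[:2]).max()>7:break
print(log,sn,pk);s=r.sense();print(s['opening'],s['clock'])
d=snap('side','s4');w=snap('wrist','w4');u,v=map(int,proj(d,W(0,26,.08)))
cv2.imwrite('pics/p4.png',np.hstack([cv2.resize(d['frame'][v-36:v+36,u-36:u+36],(384,384),interpolation=cv2.INTER_CUBIC),w['frame'][:,100:500]])[:,:,::-1])
```

```text
[(282.0, np.float64(281.9), -0.3, 0.3, -0.0), (281.0, np.float64(280.9), -0.3, -0.4, 0.0), (280.0, np.float64(280.1), 0.4, 0.3, 0.4), (279.0, np.float64(279.2), 1.4, -0.6, 0.2), (278.0, np.float64(278.4), 2.5, 0.2, 2.5), (277.0, np.float64(277.7), 3.1, -0.3, 5.6), (276.0, np.float64(276.4), 4.0, 0.1, 5.1), (275.0, np.float64(274.7), 3.9, 0.2, 3.0), (274.0, np.float64(274.5), 3.6, 0.3, 5.5), (273.0, np.float64(273.6), 3.5, -0.4, 5.7), (272.0, np.float64(271.0), 5.0, 0.3, 0.4), (271.5, np.float64(270.7), 5.2, -0.1, 1.2), (271.0, np.float64(270.5), 5.5, -1.4, 2.0), (270.5, np.float64(270.3), 4.8, -0.2, 1.4), (270.0, np.float64(270.1), 4.8, -0.5, 3.2), (269.5, np.float64(268.9), 5.7, 0.2, -0.1), (269.0, np.float64(268.0), 5.6, -0.3, -0.6), (268.5, np.float64(267.3), 5.2, -0.1, -0.9), (268.0, np.float64(266.8), 5.4, -0.4, -1.5), (267.5, np.float64(266.6), 5.5, -0.0, -0.2), (267.0, np.float64(266.3), 5.2, -0.0, 0.1), (266.5, np.float64(265.8), 4.8, -0.1, 1.1), (266.0, np.float64(265.2), 5.3, 0.0, -0.2), (265.5, np.float64(264.2), 4.9, 0.4, -1.5), (265.0, np.float64(263.8), 5.5, 0.3, -1.0), (264.5, np.float64(263.4), 5.0, 0.3, -2.7), (264.0, np.float64(263.4), 4.5, -0.0, -3.0), (263.5, np.float64(263.4), 4.0, -0.2, -3.0), (263.0, np.float64(263.1), 4.4, -0.2, -1.6), (262.5, np.float64(262.7), 3.8, -0.4, -0.6), (262.0, np.float64(262.1), 4.0, 0.4, -0.4), (261.5, np.float64(261.4), 4.3, -0.4, -1.0), (261.0, np.float64(260.9), 4.6, 0.1, -0.3), (260.5, np.float64(260.4), 3.3, -0.2, -0.3), (260.0, np.float64(259.9), 3.2, 0.3, -0.7), (259.5, np.float64(259.4), 3.0, 0.2, -0.5), (259.0, np.float64(258.9), 3.3, -0.1, -0.5), (258.5, np.float64(258.6), 2.9, -0.1, -0.2), (258.0, np.float64(258.4), 2.6, 0.3, 2.7), (257.5, np.float64(258.2), 1.3, -0.2, 4.9), (257.0, np.float64(258.0), 0.4, -0.1, 7.4)] True 7.400464866459099
0.01176441438455928 55.4667
```

View pics/p4.png

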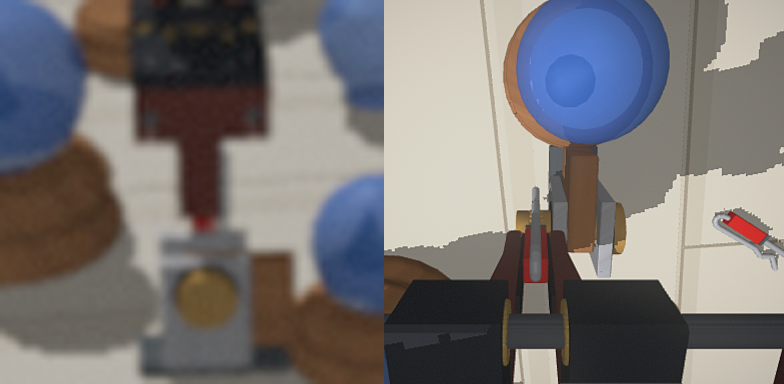

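There were two force peaks as the arm spread, a jolt at 263 mm, free travel, then a hard stop at 258.5 mm pressed to 7.4 N. Releasing, retreating and inspecting.

Run:
```python
from h import *
r.servo_line(W(-.15,26.4,.2582),speed=.03);r.let_go(); r.servo_line(W(-.15,26.4,.33),speed=.2)
# tilted look from the +y side toward -y
import itertools
p=W(-78,26,.31);r.reach(p,[180,0,-4.3]);a=snap('wrist','e1');t=snap('side','e2')
ok=None
for roll in(205,200,195,160,155):
    q=W(-78,26+ (90 if roll>180 else -90),.29)
    if r.inverse_kinematics(q,[roll,0,-4.3]) is not None: ok=(q,roll);print(ok);break
s=r.sense();print(s['clock'],F(4))
u,v=map(int,proj(a,W(0,26,.09)));y0=max(v-70,0);A=cv2.resize(a['frame'][y0:y0+140,u-70:u+70],(390,390),interpolation=cv2.INTER_CUBIC)
u,v=map(int,proj(t,W(0,26,.08)));T=cv2.resize(t['frame'][v-36:v+36,u-36:u+36],(390,390),interpolation=cv2.INTER_CUBIC)
cv2.imwrite('pics/e.png',np.hstack([A,T])[:,:,::-1]);print(u-36,v-36)
```

```text
([np.float64(0.502417091896895), np.float64(0.207121816181367), 0.29], 205)
58.075 [-0.04537082 -0.11185825  0.14368073]
220 140
```

View pics/e.png

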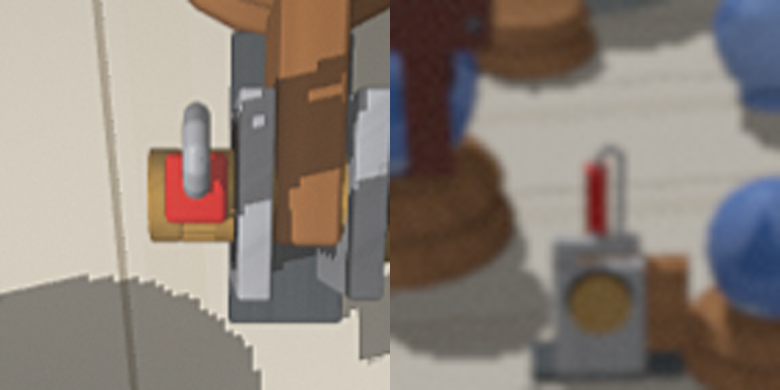

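Run:
```python
from h import *
t=load('e2')
def zat(px,y):
    c,k=ray(t,*px); d=(np.array(W(0,y,0))-c); n=np.array([*ey,0]); return (c+k*(d@n)/(k@n))
u=t['frame'];h=cv2.cvtColor(u,cv2.COLOR_RGB2HSV)
m=((h[...,0]>170)|(h[...,0]<5))&(h[...,1]>140);m[:160]=0;m[190:]=0;m[:,:245]=0;m[:,275:]=0
ys,xs=np.nonzero(m);print('red',xs.min(),xs.max(),ys.min(),ys.max())
print('grip top z',zat((258.5,ys.min()),26),'axis z',zat((258.4,195.4),-25))
r.reach(W(-78,150,.34),[150,0,-4.3]);a=snap('wrist','e5');print(r.sense()['clock'])
u0,v0=map(int,proj(a,W(0,26,.08)));print(u0,v0)
y0=max(v0-60,0);x0=max(u0-60,0);cv2.imwrite('pics/e5.png',cv2.resize(a['frame'][y0:y0+120,x0:x0+120],(600,600),interpolation=cv2.INTER_CUBIC)[:,:,::-1])
```

```text
red 257 258 171 182
grip top z [0.57807179 0.11117926 0.09791807] axis z [0.57119706 0.06055221 0.05093459]
58.675
223 95
```

View pics/e5.png

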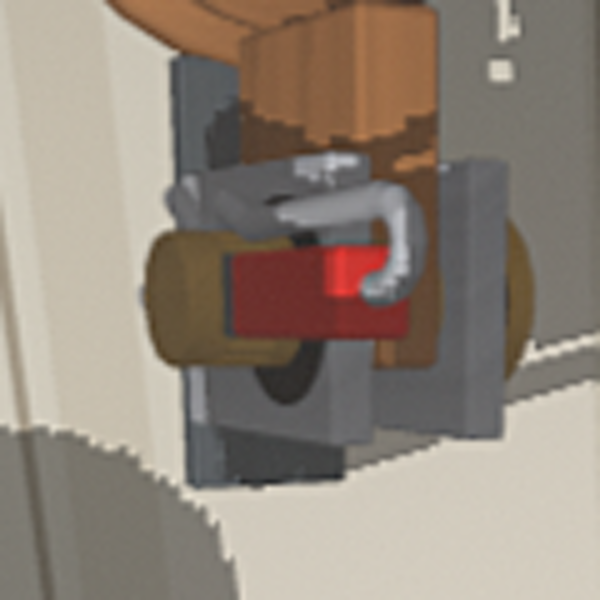

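The tilted view shows the dark shoulder plate flat on the brass at (230,295), with no leg showing between. The arm runs round the pin's +x side at (190,205), and the gripper is clear. Handing in.

```bash
python3 -c "
from station import r
r.hand_in();print(r.sense()['clock'])"
```

```text
the job is handed in; nothing more can be done
the job is handed in; nothing more can be done
```

The pin is home and the cotter is fitted through its cross hole. The job was handed in at about 59 s of the 72 s allowed, with the gripper clear of everything.

- **Pin:** I pushed it in by its head with closed fingers. It slid at about 2.7 N for roughly 19 mm and reached its hard stop, where I pushed to 8 N. An overhead view then showed the cross hole clear of the cheek.
- **Cotter:** I took it from its post and found the hole by touching the leg on the pin's +x side and end face, at about 2–3 N. The leg then went in with no resistance.
- **Seating:** The sprung arm spread with peaks of about 6 N. I felt a jolt that I took as the snap, and the shoulder met the pin at a hard stop pressed to 7.4 N. Then I let go.
- **Last checks:**
  - After release, the close views show the shoulder plate resting on the brass, no leg showing between them, and the pin still home.
  - I could not see the arm's tip under the pin, so the snap rests on the force readings.
  - The side camera put the grip top at 98 mm, against about 104 mm expected. At that range the red patch is only a few pixels, so I trusted the close view and the force stop.
  - Travel from the arm's first spread to the stop was about 20 mm, against 17 mm expected.
- **Bystanders:** I never moved the arm to any of them, but I did not photograph them again at the end to compare.

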